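Park the slicer's carriage behind its spring catch

TASK

Put the vegetable slicer into its locked storage position: with the fingertips, hold the red spring catch down while you push the teal carriage along its rails past it, then push the carriage home to the end bar at the slicer's left end and let the catch spring up fully behind it. Only press and push: do not ram the carriage against the raised catch, do not touch or lift the black food pusher on the carriage, and leave the lemon, the lime and the peeler where they lie.

Things in the scene. Friction and masses are not known exactly. Their poses are not given: they have to be found in the camera images.
- slicer: White hand slicer, fixed on suction feet. Origin: on the worktop under its middle; +y (robot's left when unturned) runs along its two rails to the end bar (inner face y +140 mm), +x away from the robot. Feed end with loop grip at y -174. Rails at x -48 and +34, tops at z 46 mm. The red catch sits in a white housing outside the far rail, x 37 to 69, y -46 to 42, top z 44.
- carriage (a joint): Place of the teal carriage along the rails (m): 0 at the feed end, grows to slicer +y, 0.180 = home at the end bar. Slides with about 1 N, cannot be lifted off. Rear face at slicer y = joint - 0.140; 100 mm long, deck x -52 to 40, top z 80 mm. At 0.145 its lug meets the raised tooth of the catch and is stopped; from 0.176 on it is clear and the catch springs up behind it.
- push_face (a point): Point on the carriage's flat rear wall, slicer x +53, z 75 mm, in line with the thumb plate: push here to slicer +y (axes are the slicer's). The wall spans slicer x -52 to +66; over the plate it reaches from z 62 to z 88 mm and is open below, so it passes over the plate. The lug is the wing's square block here, 22 mm from this face to its front, underside z 62 mm.
- catch (a joint): How far the red spring catch is pressed straight down (m): 0 up at rest, 0.011 on its hard stop. It takes about 5 N to start and 9 N at the bottom. Pressed 0.006 or more, its tooth lets the carriage's lug slide over it; about 0.009 is good. Once the lug has slid over the tooth (9 mm or more) the lug itself keeps the catch down.
- thumb_plate (a point): Middle of the ribbed top of the red catch's thumb plate (axes are the slicer's): slicer x +53, y -6.5, z 60 mm at rest; goes down with the catch. Plate x 40 to 66, y -40 to 36 mm. Across its +y end, y 27 to 36, stands the square tooth, 8 mm above the plate (top z 68 at rest). Fingertips may slide along the plate; only the carriage stands higher than z 46 beside it.
- food_pusher: Black food pusher with a small round knob, 48 mm across, standing loose in the collar on the carriage's deck, 60 mm ahead of the rear wall, at slicer x -9 mm; knob top at z 103 mm. Origin: middle of its underside. It can be drawn up out of the collar; it is to be left alone.
- lemon: Yellow lemon, 71 x 53 x 51 mm, loose on the glass board behind the slicer. Origin: centre of its underside.
- lime: Green lime, 60 x 48 x 48 mm, loose on the glass board behind the slicer. Origin: centre of its underside.
- peeler: Dark green peeler, 170 x 25 x 18 mm, loose on the worktop left of the slicer, in front of the sink. Origin: centre of its underside.

How it is judged:
By the outcome, as a careful person would: the job done as asked, in the order asked, and still so for the second after the job is handed in, with the robot touching nothing.
It also fails if it takes over 38 s, if anything falls off the work surface, if the arm or the gripper's body presses on something with over 40 N, if the wrist force passes 120 N, or if a joint passes its speed limit or range.

ROBOT

A 6-joint arm with a two-finger parallel gripper is mounted at the origin on a cart in front of the work surface, level with it; the furniture and walls round the work are solid. World frame = base frame: x ahead of the robot, y to its left, z up, the work surface at z = 0. Lengths are in m, angles in rad, forces in N, time in s.
With the tool pointing down it reaches from about 0.275 to 0.75 m from the base axis. Payload 10.2 kg.
Tool frame: the origin (TCP) lies between the finger pads; the fingertips stand 8 mm ahead of it and the grasp point (between the pads) lies 11 mm behind it (tip_reach is the distance from the TCP to the fingertips, in m); z points along the fingers, y is the line along which they close (so a half turn about z gives the same grasp; the last joint's range is limited). The gripper opens to 88 mm and grips with 3 to 60 N. Pads are 18 mm wide; open, the fingers measure 123 mm over their backs; the gripper's body (75 mm by 187 mm) begins 45 mm behind the grasp point.
Start: joints at [-1.34, 0.313, 1.498, -0, 1.331, -0.223], TCP at [0.23, -0.472, 0.247] pointing down, gripper open.
Joint ranges: [-2.94, 2.94], [-0.97, 2.17], [0.19, 2.56], [-1.23, 4.37], [0.02, 3.11], [-2.88, 2.88]. Speed limits (rad/s): [2.39, 2.39, 3.01, 3.14, 3.14, 3.14].

INTERFACE

Orientations are given as a 3x3 rotation matrix whose columns are the frame's x, y, z axes.
In Python, from rig import goto, movel, set_joints, gripper_open, grab, wait, inverse_kinematics, capture, MotionError, hand_in, get_time_s, get_qpos, get_joint_velocities, get_effort, get_position, get_orientation, get_ft_force, get_wrist_torque, get_opening, get_grip_force, tip_reach gives the robot as it stands. Calls block until the motion is done:
- goto(position, orientation): joint-space move of the TCP to a pose.
- movel(position, speed=0.15, rotation=None): straight line of the TCP; rotation=None keeps the orientation; speed is the mean speed in m/s.
- set_joints(angles): joint-space move.
- gripper_open() and grab(): open the fingers fully, or close them until they stop; the grip force is fixed at half the most.
- wait(seconds).
- inverse_kinematics(position, orientation): joint angles nearest the present ones, or None.
- capture(name): name is "scene" or "top" or "wrist"; returns a dict with "img" (384x512x3 uint8, red, green, blue), "intrinsics" (3x3 intrinsics, pixels), "T" (4x4, takes a point from camera to world coordinates); the wrist camera has in their place "T_tool_cam" (4x4, takes a point from camera to tool coordinates, whose origin is the TCP and whose axes are the flange's). Camera axes: x right, y down, z forward; pixel columns grow to the right and rows downward; lengths in m; the calibration is good to about 2 mm. A picture is of the moment at which its call begins: read the wrist's pose just before it. There is no depth.
A pose or a line that the arm cannot do raises MotionError and nothing moves.
- hand_in(): hands the job in; it is judged then, once.
Readings, each from a call of its own:
- get_time_s(): time.
- get_qpos(): joint angles.
- get_joint_velocities(): joint speeds.
- get_effort(): joint torques, N m.
- get_position(): TCP position.
- get_orientation(): TCP orientation.
- get_ft_force(): force on the tool from outside, world axes, zero at the start.
- get_wrist_torque(): the same for the moment, N m.
- get_opening(): finger opening in m.
- get_grip_force(): force on a finger pad.
Only numpy, scipy, OpenCV 4.12 (cv2) and the standard library are available. Lean on these libraries where they do the work, as an engineer would, in place of code of your own. Each camera call takes 0.05 s, during which the arm holds its last target. There are 200 camera calls.

## Working session

There is one attempt and no reset: what is moved stays moved. The work goes in short steps, each a Python script; the robot and the scene stay as the last script left them, time stands still between calls to the robot, and variables do not carry over. Pictures are saved under pics/ and viewed, at most 10 in all, crops included, and the job is handed in when it is done.

```bash
mkdir -p pics; ls; python3 - <<'E'
from rig import *
import cv2,numpy as np
for n in("scene","top"):
    c=capture(n);cv2.imwrite(f"pics/{n}.png",c["img"][:,:,::-1]);np.savez(f"pics/{n}.npz",**{k:c[k] for k in("img","intrinsics","T")})
    print(n,c["intrinsics"].round(1).tolist(),c["T"].round(3).tolist())
print(get_time_s(),tip_reach() if callable(tip_reach) else tip_reach,get_orientation().round(3) if hasattr(get_orientation(),'round') else get_orientation())
E
```

```text
pics
scene [[416.9, 0.0, 247.1], [0.0, 416.9, 190.8], [0.0, 0.0, 1.0]] [[-0.846, -0.346, 0.405, 0.056], [-0.533, 0.569, -0.626, 0.777], [-0.014, -0.746, -0.666, 0.851], [0.0, 0.0, 0.0, 1.0]]
top [[360.5, 0.0, 256.8], [0.0, 360.5, 199.6], [0.0, 0.0, 1.0]] [[0.018, -0.993, 0.118, 0.402], [-1.0, -0.017, 0.003, 0.032], [-0.001, -0.119, -0.993, 0.938], [0.0, 0.0, 0.0, 1.0]]
0.1 0.008 [[ 0.899  0.438 -0.   ]
 [ 0.438 -0.899  0.001]
 [ 0.    -0.001 -1.   ]]
```

View pics/scene.png

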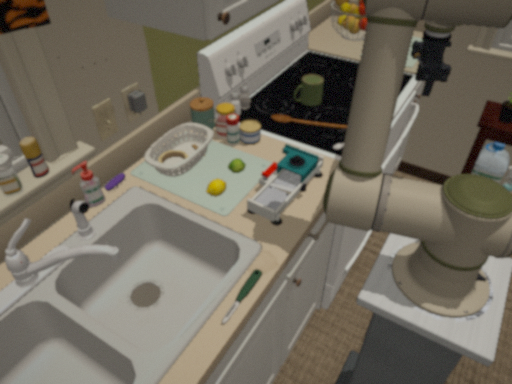

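View pics/top.png

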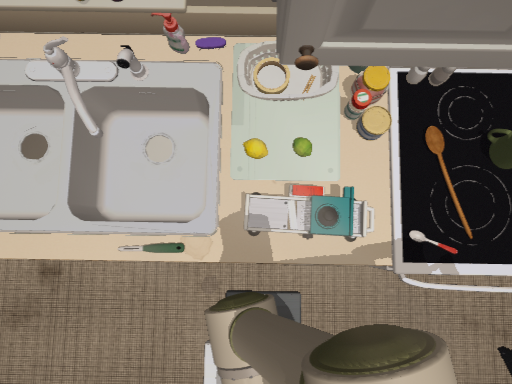

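The scene view shows the slicer at about (285,185). In the top view the red plate is at (307,190), the teal carriage at (330,215) with its rear wall at u≈354, and the end bar at u≈247. Next I'll get a coarse fix, then look from the wrist.

```bash
cat > h.py <<'E'
import numpy as np,cv2
def ray(K,T,uv,z):
    uv=np.atleast_2d(np.float64(uv)); d=np.c_[(uv-[K[0][2],K[1][2]])/[K[0][0],K[1][1]],np.ones(len(uv))]@T[:3,:3].T
    return T[:3,3]+d*((z-T[2,3])/d[:,2:])
def blob(img,lo,hi,roi=None):
    h=cv2.cvtColor(img,cv2.COLOR_RGB2HSV); h[...,0]=(h[...,0].astype(int)+30)%180  # hue shifted 30: red=30
    m=cv2.inRange(h,np.array(lo),np.array(hi))
    if roi: k=np.zeros_like(m);k[roi[1]:roi[3],roi[0]:roi[2]]=255;m&=k
    cs,_=cv2.findContours(m,cv2.RETR_EXTERNAL,cv2.CHAIN_APPROX_NONE)
    return max(cs,key=cv2.contourArea)[:,0,:]
RED=((20,140,80),(40,255,255)); TEAL=((105,80,40),(135,255,255))
E
python3 - <<'E'
from h import *
from rig import *
c=np.load("pics/top.npz")
r=blob(c["img"],*RED,(270,170,345,205)); t=blob(c["img"],*TEAL,(280,170,380,250))
R=ray(c["intrinsics"],c["T"],r,.06)[:,:2]
rect=cv2.minAreaRect(R.astype(np.float32)); print("red",rect)
t2=ray(c["intrinsics"],c["T"],t,.085)[:,:2]; print("teal",cv2.minAreaRect(t2.astype(np.float32)),t.min(0),t.max(0))
p=np.array([rect[0][0]-.03,rect[0][1]-.02,.30])
O=np.array([[0,1,0],[1,0,0],[0,0,-1.]])
for y in (1,-1):
  for x in(0,1):
    # candidate: tool y along +-world x
    o=np.array([[0,y,0],[y,0,0],[0,0,-1.]]) if x==0 else np.array([[y,0,0],[0,-y,0],[0,0,-1.]])
    print(x,y,inverse_kinematics(p,o))
E
```

```text
red ((0.5322111248970032, -0.08953920006752014), (0.07198333740234375, 0.02413703314960003), 88.24079132080078)
teal ((0.47803688049316406, -0.17171837389469147), (0.1087823212146759, 0.08733419328927994), 21.341020584106445) [318 187] [354 234]
0 1 [-4.42983331e-01  2.54927767e-01  1.43544875e+00 -4.44089210e-16
  1.45121614e+00 -4.42983331e-01]
1 1 [-4.42983331e-01  2.54927767e-01  1.43544875e+00 -4.44089210e-16
  1.45121614e+00  1.12781300e+00]
0 -1 [-4.42983331e-01  2.54927767e-01  1.43544875e+00 -4.44089210e-16
  1.45121614e+00  2.69860932e+00]
1 -1 [-4.42983331e-01  2.54927767e-01  1.43544875e+00 -4.44089210e-16
  1.45121614e+00 -2.01377966e+00]
```

```bash
python3 - <<'E'
from h import *
from rig import *
goto([.47,-.14,.30],np.array([[0,1,0],[1,0,0],[0,0,-1.]]))
grab()
P,O=get_position(),get_orientation()
c=capture("wrist");cv2.imwrite("pics/w1.png",c["img"][:,:,::-1])
W=np.eye(4);W[:3,:3]=O;W[:3,3]=P
np.savez("pics/w1.npz",img=c["img"],intrinsics=c["intrinsics"],T=W@c["T_tool_cam"])
print(c["T_tool_cam"].round(3).tolist(),P,get_time_s(),get_opening())
E
```

```text
[[0.001, -0.964, -0.267, 0.069], [1.0, 0.001, 0.001, 0.001], [-0.001, -0.267, 0.964, -0.139], [0.0, 0.0, 0.0, 1.0]] [ 0.47000231 -0.14000795  0.30001781] 2.975 0.00033728409469421523
```

View pics/w1.png

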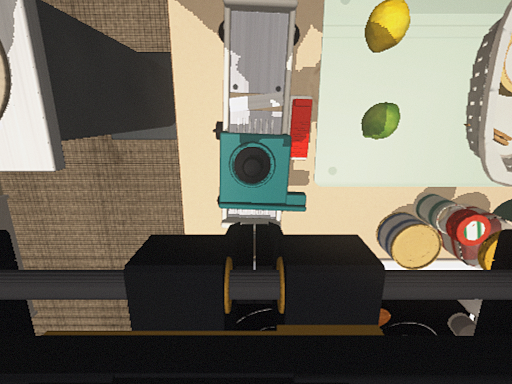

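The wrist view shows the plate at (302,128), with its tooth at the upper end. The carriage's rear wall edge lies along row ≈210, from u 220 to 305.

```bash
python3 - <<'E'
from h import *
c=np.load("pics/w1.npz");K,T=c["intrinsics"],c["T"]
r=blob(c["img"],*RED,(280,80,325,170)); t=blob(c["img"],*TEAL,(200,110,320,225))
R=ray(K,T,r,.060)[:,:2].astype(np.float32)
print("red",cv2.minAreaRect(R),R.min(0),R.max(0), r.min(0),r.max(0))
u=np.arange(226,302,4); e=np.array([[x,t[t[:,0]==x][:,1].max()] for x in u]); W=ray(K,T,e,.088)[:,:2]
f=np.polyfit(W[:,0],W[:,1],1);print("wall slope",f,np.degrees(np.arctan(f[0])),W[[0,-1]])
print("t x range",ray(K,T,[[t[:,0].min(),200],[t[:,0].max(),205]],.085),t.min(0),t.max(0))
# white body left edge direction via red right edge
rr=np.array([[y,r[r[:,1]==y][:,0].max()] for y in range(r[:,1].min()+4,r[:,1].max()-3)])
E2=ray(K,T,rr[:,::-1],.06);g=np.polyfit(E2[:,1],E2[:,0],1);print("red far edge dx/dy deg",np.degrees(np.arctan(g[0])))
E
```

```text
red ((0.5324519872665405, -0.08871886134147644), (0.07499120384454727, 0.025274451822042465), 87.77448272705078) [ 0.51961505 -0.12578858] [ 0.54605615 -0.05164617] [290  99] [311 156]
wall slope [-0.04448007 -0.17067734] -2.5468415867771546 [[ 0.43423956 -0.18994778]
 [ 0.53038365 -0.19409046]]
t x range [[ 0.42483658 -0.18112516  0.085     ]
 [ 0.53997393 -0.1880423   0.085     ]] [219 132] [305 210]
red far edge dx/dy deg 2.3451302250428667
```

```bash
cat >> h.py <<'E'
from rig import *
a=np.radians(2.35); X=np.array([np.cos(a),-np.sin(a),0]);Y=np.array([np.sin(a),np.cos(a),0]);C=np.array([.4797,-.0846,0])
ORI=np.c_[Y,X,[0,0,-1.]]
def S(y,tipz,x=.053): return C+X*x+Y*y+np.array([0,0,tipz+.008])
def st(): 
    f=np.array(get_ft_force());p=np.array(get_position())-C
    print(f"t {get_time_s():.2f} y {p@Y*1e3:.1f} tipz {(p[2]-.008)*1e3:.1f} F x{f@X:.1f} y{f@Y:.1f} z{f[2]:.1f}",flush=True); return f@Y,f[2]
E
python3 - <<'E'
from h import *
print(np.linalg.det(ORI))
goto(S(-.140,.16),ORI); movel(S(-.140,.076),.15); st()
for y in(-.125,-.121,-.118,-.115,-.112,-.109,-.105,-.10):
    movel(S(y,.076),.06); fy,_=st()
    if fy<-.5: break
E
```

```text
0.9999999999999999
t 4.39 y -140.2 tipz 77.5 F x0.5 y-0.8 z-0.1
t 4.79 y -124.6 tipz 76.4 F x-0.2 y0.2 z0.1
t 5.04 y -120.9 tipz 76.0 F x-0.1 y0.5 z-0.3
t 5.29 y -117.9 tipz 76.0 F x-0.2 y-0.0 z0.4
t 5.54 y -114.8 tipz 76.0 F x-0.3 y-0.2 z-0.0
t 5.79 y -111.8 tipz 76.0 F x0.7 y-0.4 z0.8
t 6.04 y -108.8 tipz 76.0 F x0.0 y0.5 z-0.2
t 6.29 y -104.7 tipz 76.0 F x0.3 y-0.7 z0.0
```

```bash
python3 - <<'E'
from h import *
movel(S(-.060,.076),.08); st()
P,O=get_position(),get_orientation()
c=capture("wrist");cv2.imwrite("pics/w2.png",c["img"][:,:,::-1])
W=np.eye(4);W[:3,:3]=O;W[:3,3]=P;T=W@c["T_tool_cam"]
t=blob(c["img"],*TEAL)
u=np.arange(t[:,0].min()+8,t[:,0].max()-6,6); e=np.array([[x,t[t[:,0]==x][:,1].max()] for x in u]); w=ray(c["intrinsics"],T,e,.088)-C
print((w@Y*1e3).round(1),(w@X*1e3).round(0))
E
```

```text
t 7.00 y -59.9 tipz 76.0 F x0.4 y-0.5 z-0.5
[ 31.6  18.5   5.2  -9.5 -44.8 -44.8 -44.8 -44.8 -44.8 -44.8 -44.8 -45.3
 -45.3 -45.3 -45.3 -45.3 -44.7 -44.7 -45.3 -44.7 -44.7 -44.7 -44.7 -45.3
 -45.3 -45.3 -45.3 -45.3 -45.3 -44.7 -45.2 -45.2 -44.7 -45.2 -45.2 -45.2
 -45.2 -45.2 -45.8 -45.8] [-45. -45. -45. -45. -49. -45. -42. -39. -36. -33. -30. -27. -24. -21.
 -17. -14. -11.  -8.  -5.  -2.   1.   4.   8.  11.  14.  17.  20.  23.
  26.  29.  32.  36.  39.  42.  45.  48.  51.  54.  57.  61.]
```

View pics/w2.png

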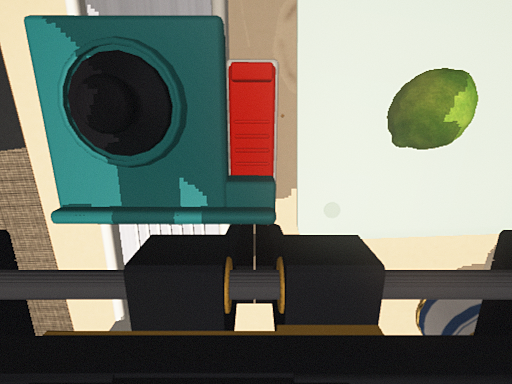

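The carriage moved: its rear wall (row 222) sits right in front of the fingers and is square to my axes. The tooth edges are at rows ≈63 and 80. I'll use those to check the wall-to-tooth distance.

```bash
python3 - <<'E'
from h import *
def look(n):
    P,O=get_position(),get_orientation(); c=capture("wrist");cv2.imwrite(n,c["img"][:,:,::-1])
    W=np.eye(4);W[:3,:3]=O;W[:3,3]=P;return c,W@c["T_tool_cam"]
c,T=look("pics/w3.png");K=c["intrinsics"]
w=ray(K,T,[[252,63],[252,80],[230,120],[275,120]],.068)-C; w2=ray(K,T,[[229,120],[275,120]],.06)-C
print("tooth far/near y",w[:2]@Y*1e3,"plate x",w2@X*1e3)
movel(S(-.036,.076),.06);st()
c,T=look("pics/w4.png"); t=blob(c["img"],*TEAL)
e=[[x,t[t[:,0]==x][:,1].max()] for x in range(120,270,20)]; w=ray(K,T,e,.088)-C
print((w@Y*1e3).round(1))
E
```

```text
tooth far/near y [34.40936797 26.26901781] plate x [40.07787912 66.20071026]
t 7.65 y -35.6 tipz 76.0 F x0.3 y-0.4 z-0.4
[-21.1 -21.6 -21.6 -21.6 -21.6 -21.6 -22.1 -22.1]
```

```bash
python3 - <<'E'
from h import *
movel(S(-.026,.076),.06);st()
movel(S(-.0275,.076),.05);movel(S(-.0275,.063),.08);st()
for z in(.060,.058,.056,.054,.052,.051): movel(S(-.0275,z),.05);st()
E
```

```text
t 8.02 y -25.6 tipz 76.0 F x-0.6 y-0.2 z-0.3
t 8.57 y -27.4 tipz 62.6 F x-0.3 y1.3 z0.3
t 8.82 y -27.6 tipz 60.4 F x0.7 y-0.3 z1.2
t 9.07 y -27.7 tipz 58.4 F x1.2 y0.0 z5.7
t 9.32 y -27.6 tipz 56.4 F x0.7 y-0.7 z6.1
t 9.57 y -27.7 tipz 54.5 F x-0.1 y-0.4 z6.8
t 9.82 y -27.7 tipz 52.6 F x0.6 y0.1 z8.0
t 10.07 y -27.7 tipz 51.7 F x0.2 y-0.2 z8.2
```

Contact came at z≈60 and the spring rate matches, so the catch is about 8.5 mm down. Pushing past it now.

```bash
python3 - <<'E'
from h import *
for y in(-.020,-.014,-.010,-.006,-.002,.002,.006):
    movel(S(y,.0503),.05);fy,fz=st()
    if fy<-12 or fz>15: print("stop");break
P,O=get_position(),get_orientation(); c=capture("wrist");cv2.imwrite("pics/w5.png",c["img"][:,:,::-1])
W=np.eye(4);W[:3,:3]=O;W[:3,3]=P;T=W@c["T_tool_cam"]; t=blob(c["img"],*TEAL)
w=ray(c["intrinsics"],T,[[x,t[t[:,0]==x][:,1].max()] for x in range(120,270,20)],.088)-C
print((w@Y*1e3).round(1))
E
```

```text
t 10.38 y -20.6 tipz 51.2 F x0.8 y-2.5 z7.6
t 10.64 y -14.7 tipz 51.2 F x0.8 y-3.2 z7.9
t 10.89 y -10.8 tipz 51.2 F x1.2 y-3.8 z7.2
t 11.14 y -6.9 tipz 51.2 F x0.1 y-4.2 z7.7
t 11.39 y -2.9 tipz 51.2 F x0.7 y-3.8 z8.5
t 11.64 y 1.1 tipz 51.2 F x0.1 y-4.3 z9.1
t 11.89 y 5.2 tipz 51.2 F x0.0 y-4.2 z7.9
[18.2 18.7 24.8 24.8 24.8 24.8 17.7 17.7]
```

View pics/w5.png

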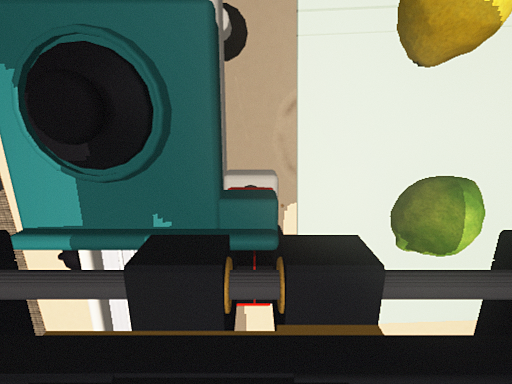

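The wall is at y≈+18 mm (joint ≈0.158), so the lug covers the tooth by about 13 mm and holds the catch down. I'll lift over the tooth and push home.

```bash
python3 - <<'E'
from h import *
movel(S(.0035,.0503),.05);movel(S(.0035,.076),.08);st()
for y in(.010,.016,.021,.024,.026,.0275,.029,.0305,.032,.0335,.035):
    movel(S(y,.076),.05);fy,fz=st()
    if fy<-6: break
P,O=get_position(),get_orientation(); c=capture("wrist");cv2.imwrite("pics/w6.png",c["img"][:,:,::-1])
W=np.eye(4);W[:3,:3]=O;W[:3,3]=P;T=W@c["T_tool_cam"]; t=blob(c["img"],*TEAL)
w=ray(c["intrinsics"],T,[[x,t[t[:,0]==x][:,1].max()] for x in range(60,270,15)],.088)-C
print((w@Y*1e3).round(1))
E
```

```text
t 12.67 y 3.6 tipz 75.7 F x-0.3 y-0.5 z-0.1
t 12.95 y 10.4 tipz 75.5 F x0.4 y0.2 z-0.3
t 13.22 y 16.4 tipz 75.9 F x0.9 y0.6 z-0.2
t 13.47 y 21.2 tipz 76.0 F x0.5 y-0.7 z-0.4
t 13.72 y 24.3 tipz 76.1 F x-0.1 y0.2 z0.3
t 13.97 y 26.3 tipz 76.0 F x-0.5 y-0.5 z0.0
t 14.22 y 27.6 tipz 76.0 F x-0.2 y0.1 z-0.4
t 14.47 y 28.4 tipz 76.0 F x-0.7 y-5.1 z-0.1
t 14.72 y 28.6 tipz 76.1 F x-1.0 y-12.4 z-1.2
[40.9 40.9 40.9 40.9 41.5 41.5 41.5 40.9 40.9 41.  41.  41.  40.4 41. ]
```

Firm resistance at the end bar, with the wall at y≈+41 (home is 40). I'll back off, rise clear and check the catch.

```bash
python3 - <<'E'
from h import *
movel(S(.020,.076),.1);movel(S(.0,.14),.15);goto(S(-.08,.26),ORI);st()
P,O=get_position(),get_orientation(); c=capture("wrist");cv2.imwrite("pics/w7.png",c["img"][:,:,::-1])
W=np.eye(4);W[:3,:3]=O;W[:3,3]=P;T=W@c["T_tool_cam"]; t=blob(c["img"],*TEAL)
w=ray(c["intrinsics"],T,[[x,t[t[:,0]==x][:,1].max()] for x in range(t[:,0].min()+8,t[:,0].max()-4,12)],.088)-C
print("wall y",(w@Y*1e3).round(1))
r=blob(c["img"],*RED);
for z in(.049,.060):
    R=(ray(c["intrinsics"],T,r,z)-C);print(z,"red x",(R@X*1e3).min(),(R@X*1e3).max(),"y",(R@Y*1e3).min(),(R@Y*1e3).max())
E
```

```text
t 16.26 y -79.1 tipz 257.9 F x-0.4 y1.1 z-1.5
wall y [40.3 39.3 39.3 38.4 38.4 39.4 40.3 41.3 40.4]
0.049 red x 39.969338437054304 65.86830374738527 y -40.91626065196353 36.722136258608145
0.06 red x 40.408211336601305 65.50609793925538 y -39.96985779163437 35.26711242416486
```

View pics/w7.png

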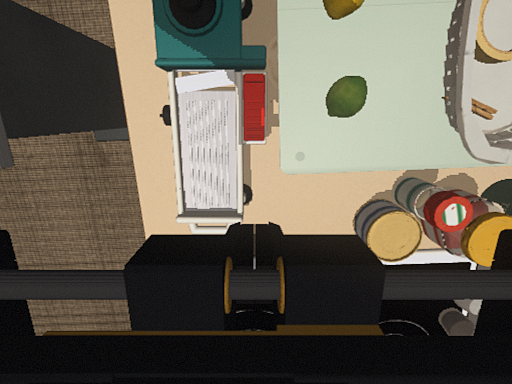

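The carriage is home, and the whole plate including the tooth is visible behind the wall. Its apparent size matches the rest height (75 × 25 mm, as before), so the catch is up.

```bash
python3 -c "
from rig import *
print(get_ft_force());print(hand_in())"
```

```text
[0.09138756 0.69851662 0.50355515]
the job is handed in; nothing more can be done
None
```

The slicer is in its locked storage position and the job is handed in: the carriage is home against the end bar, and by camera the red catch has sprung up fully behind it. It took about 16 of the 38 s, and wrist-force readings stayed under about 13 N.

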